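# Take the combination padlock off the paper cutter

### The arm

A 6-joint arm with a two-finger parallel gripper is mounted at the origin on the work surface. World frame = base frame: x ahead of the robot, y to its left, z up, the work surface at z = 0. Lengths are in m, angles in rad, forces in N, time in s.
With the tool pointing down it reaches from about 0.3 to 0.85 m from the base axis. Payload 4.2 kg.
Tool frame: the origin (TCP) lies midway between the tips of the shut fingers; the grasp point (between the pads) lies 19 mm behind it; z points along the fingers, y is the line along which they close (so a half turn about z gives the same grasp; the last joint's range is limited). The gripper opens to 91 mm and grips with 3 to 60 N. Pads are 32 mm wide; open, the fingers measure 118 mm over their backs; the gripper's body (76 mm by 178 mm) begins 60 mm behind the grasp point.
Start: joints at [1.088, 0.32, 1.565, -0, 1.257, -0.02], TCP at [0.257, 0.515, 0.214] pointing down, gripper open.
Joint ranges: [-3.11, 3.11], [-0.84, 2.01], [0.21, 2.61], [-1.34, 4.49], [0.05, 2.63], [-2.56, 2.56]. Speed limits (rad/s): [2.57, 2.57, 3.14, 3.14, 3.14, 3.14].

### API

Orientations are given as [roll, pitch, yaw] about the fixed x, y, z axes, in that order (R = Rz(yaw) Ry(pitch) Rx(roll)).
In Python, from cell import get_obs, get_image, finish_job gives the robot as it stands.
- The arm moves only by the shell command python3 -m inch 'ROWS' [FORCE]. ROWS is JSON, a list of rows, each an object of numbers: "x", "y", "z": the shift along the tool's x, y, z in m; "ax", "ay", "az": the turn, a rotation vector about the tool's x, y, z in degrees; "gripper": the gripper command: -1 is fully open, 1 is shut, values between are in proportion. In form: [{"x": .., "y": .., "z": .., "ax": .., "ay": .., "az": .., "gripper": ..}, ...]. A call has 1 to 10 rows; each row is the pose to reach, as a shift and turn from the pose commanded when the call began, along the tool's axes at that moment; what a row does not reach only later rows make up. A row lasts 1/10 s, in which the tool goes at most 50 mm and 8.59 degrees, less where a joint would pass 70% of its speed; a pose out of reach is approached as far as the arm can. A call with a gripper value outside its range is refused whole. The fingers move at their own pace and stop on an object; FORCE is the grip in N (left out, the last holds). Time passes only in rows, so rows that repeat a pose let the fingers close. It gives the time, the measured TCP pose, the force, the opening and the grip force at its end, in the units of the state.
- get_obs(): the state, without advancing time (a new reading comes with each control period).
- get_image(name): name is "scene" or "side" or "wrist"; returns a dict with "frame" (384x512x3 uint8, blue, green, red), "z_map" (384x512 float32, m along the optical axis (not along the pixel's ray), 0 where there is no reading), "mtx" (3x3 intrinsics, pixels), "R" (3x3) and "t" (3): a world point X has camera coordinates R X + t. Camera axes: x right, y down, z forward; pixel columns grow to the right and rows downward; lengths in m; the calibration is good to about 2 mm. A picture is of the moment at which its call begins.
- finish_job(): hands the job in; it is judged then, once.
The state is a dict: "t": time; "q": joint angles; "joint_velocities": joint speeds; "effort": joint torques, N m; "tool_pos": TCP position; "ee_rot": TCP orientation; "ft_force": force on the tool from outside, world axes, zero at the start; "wrist_torque": the same for the moment, N m; "width": opening from 0.0 (shut) to 1.0 (fully open); "finger_force": force on a finger pad.
Only numpy, scipy, OpenCV 4.12 (cv2) and the standard library are available. Lean on these libraries where they do the work, as an engineer would, in place of code of your own. Each camera call takes 0.05 s, during which the arm holds its last target. There are 200 camera calls.

### The job

The blade arm of the blue paper cutter is locked down with a combination padlock whose first two numbers are already dialled. Turn its dial to the last number (the red line at the white index mark beside the shackle) and leave it resting in that click, pull the lock open by drawing its body back from the staple, free it from the staple, and present it: hold the open lock up in the gripper, dial facing up, at least 15 cm above the table, touching nothing else. Finish while still holding it there, not put down; leave the blade arm down and the other things where they are.

Things in the scene. Friction and masses are not known exactly. Their poses are not given: they have to be found in the camera images.
- lock: steel combination padlock lying on its back on the cutter's bed, dial up, 0.4 kg. Case 50 (x) by 50 (y) by 26 mm (z); origin at the centre of its underside, z up, +x towards the shackle, which leaves the case's face at x = +25 mm. At the start the leg on its -y side (the toe leg) runs through the staple's eye, and one post of the staple stands inside the shackle
- dial (a joint): angle (rad) of the dial's red line from the white index mark, positive anticlockwise seen from above; 0 = last number, the only click in which the lock opens. Starts 0.5 to 2.3 rad anticlockwise of it: turn clockwise (turns both ways without end). 20 graduations, a click each 0.314 rad: let go, it snaps into the nearest click. Turning takes about 0.05 N m
- dial_grip (a point): point on the dial's axis (the lock's z axis), 39 mm above the lock's underside, half way up the knob: round, knurled, 26 mm in diameter, 30 to 48 mm above the underside. Below it a black disc 43 mm in diameter, 26 to 30 mm above the underside. The red line runs along +x of this frame over the knob's top and the disc
- index (a point): white index mark in the middle of the shackle edge of the lock's top face, at x = +24 mm, y = 0, 26 mm above the lock's underside
- shackle (a joint): how far (m) the shackle is drawn out of the case: 0 shut, 0.018 fully open at a stop. It slides straight along the lock's x axis with 5 N of friction, stays where it is left and does not swivel. It is drawn out by pulling the case away from the staple (to the lock's -x), the staple's post holding back the bow. Turning the dial twists the lock up to 0.15 rad in the staple: square it up first
- bow (a point): middle of the shackle's bow, on the bar's axis. The shackle is an 8 mm round bar bent to a U, 13 mm above the lock's underside, legs at y = +15.5 and -15.5 mm of the lock. Shut, this point is 52 mm ahead of the lock's origin (70 mm open) and the inside of the bow 23 mm from the case's face
- toe (a point): end of the toe leg (y = -15.5 mm of the lock): 3 mm inside the case when shut, 15 mm clear of the case's face when fully open. The lock comes off through that gap. The other leg always stays in the case
- staple (a point): middle of the eye of the steel staple fixed on the bed, 13 mm above the bed, axes of the cutter. An upright U of 5 mm bar, 27 mm high: two posts 22 mm apart along the cutter's y. It lies 33 to 44 mm ahead of the lock's origin at first; pulled, it meets the bow at 45 mm, 63 mm when open. To free the open lock, bring the staple 32 mm ahead of the origin (29 to 36 fits), then lift straight up 35 mm
- cutter: paper cutter (guillotine), fixed: blue bed 280 (x) by 360 (y) mm, flat top 34 mm above the table; origin under its centre at table height. Blade arm along its +x edge, aluminium back stop 10 mm high along its +y edge. The staple stands at x = 85, y = -50 mm. A 2 mm steel strap lies on the bed from the arm to the staple
- blade_arm (a joint): angle (rad) of the blade arm, 0 = down. It pivots at the cutter's +y end; its black handle sticks out beyond the -y end. Its top is 61 mm above the table, its inner side 67 mm beyond the staple (+x). Leave it down
- tape_roll: roll of masking tape lying on the bed, 90 mm in diameter, 24 mm high; origin at the centre of its underside. Leave it alone
- knife: yellow snap-blade knife lying on the bed, 130 by 18 by 14 mm along its x; origin at its underside. Leave it alone
- spray_bottle: green spray bottle standing on the table, 80 mm in diameter, 216 mm high; origin at the centre of its underside. Leave it alone
- spool: red filament spool lying flat on the table, 170 mm in diameter, 50 mm high; origin at the centre of its underside. Leave it alone

How it is judged:
On the way, in this order (a step that is already met when the one before it is completed fails the run):
1. the dial rests in the click of the last number, with the lock still shut (value of joint dial between -0.12 and 0.12 rad and value of joint shackle below 0.006 m), for 0.2 s.
2. the shackle is drawn open while the lock is still on the staple (value of joint shackle above 0.013 m and height (world z) of lock below 0.06 m), for 0.1 s.
At the end, for the whole second after the job is handed in: the lock is held still between the fingers (under 3 cm/s), its shackle drawn out more than 12 mm, its underside more than 14 cm above the table, dial up within 20 degrees, touching neither the cutter nor any of the other things; the blade arm is down (under 0.05 rad) (height (world z) of lock above 0.14 m and angle between lock's own z axis and vertical below 0.35 rad and value of joint shackle above 0.012 m and contact force between the fingers and lock above 2 N and linear speed of lock below 0.03 m/s and value of joint blade_arm below 0.05 rad and contact force between lock and cutter below 0.05 N and contact force between lock and tape_roll below 0.05 N and contact force between lock and knife below 0.05 N and contact force between lock and spray_bottle below 0.05 N and contact force between lock and spool below 0.05 N); the arm keeps its last pose, push and grip.
It fails at once if the blade arm was lifted (value of joint blade_arm above 0.08 rad).
It fails at once if the tape roll was pushed away (distance of tape_roll from where it was at the start of the episode above 0.03 m).
It fails at once if the knife was pushed away (distance of knife from where it was at the start of the episode above 0.03 m).
It fails at once if the spray bottle was pushed away or knocked over (distance of spray_bottle from where it was at the start of the episode above 0.03 m or angle between spray_bottle's own z axis and vertical above 0.5 rad).
It fails at once if the spool was pushed away (distance of spool from where it was at the start of the episode above 0.03 m).
It also fails if it takes over 64 s, if anything falls off the work surface, if the arm or the gripper's body presses on something with over 40 N, if the wrist force passes 120 N, or if a joint passes its speed limit or range.

## Working session

There is one attempt and no reset: what is moved stays moved. The work goes in short steps, Python scripts to look and compute and a shell command to move; the robot and the scene stay as the last step left them, time stands still between calls to the robot, and variables do not carry over. Pictures are saved under pics/ and viewed, at most 10 in all, crops included, and the job is handed in when it is done.

```bash
mkdir -p pics; ls; cat > h.py <<'E'
import numpy as np,cv2
from cell import get_obs,get_image
from scipy.spatial.transform import Rotation as Ro
def pt(im,u,v,z=None):
    K,R,t=im['mtx'],im['R'],im['t']
    d=np.linalg.inv(K)@[u,v,1]
    if z is None: return R.T@(d*im['z_map'][int(v),int(u)]-t)
    o=-R.T@t; w=R.T@d
    return o+w*(z-o[2])/w[2]
def proj(im,X):
    c=im['mtx']@(im['R']@np.array(X)+im['t']); return c[:2]/c[2]
def crop(im,n,u0,v0,w,h,s):
    cv2.imwrite('pics/'+n,cv2.resize(im['frame'][v0:v0+h,u0:u0+w],None,fx=s,fy=s,interpolation=cv2.INTER_CUBIC))
def totool(P):
    o=get_obs(); return Ro.from_euler('xyz',o['ee_rot']).as_matrix().T@(np.array(P)-o['tool_pos'])
E
python3 - <<'E'
from h import *
import pickle
im=get_image('scene');pickle.dump(im,open('s.pkl','wb'))
cv2.imwrite('pics/a.png',im['frame']);print(im['R'],im['t']);o=get_obs();print(o)
E
```

```text
pics
[[ 0.1514002   0.98837348 -0.01399473]
 [ 0.84135077 -0.13628479 -0.52302518]
 [-0.51885148  0.06741164 -0.85220233]] [-0.13734581 -0.39264006  1.24528603]
{'t': 0.05, 'q': array([ 1.08800747e+00,  3.20298064e-01,  1.56567806e+00, -4.34046791e-05,
        1.25742567e+00, -1.99783459e-02]), 'joint_velocities': array([ 9.28303833e-04,  4.48202566e-05, -1.14085332e-03, -4.30026790e-04,
        1.40654009e-03, -1.97524744e-03]), 'effort': array([-3.95437619e-04, -4.13719046e+01, -2.32785004e+01,  7.29855476e-02,
        4.19154076e-02, -5.43314445e-05]), 'tool_pos': array([0.25647757, 0.51405213, 0.21311714]), 'ee_rot': array([-3.13978305e+00,  5.11720050e-06,  2.67879556e+00]), 'ft_force': array([-0.2293397 ,  1.27014865, -0.04632072]), 'wrist_torque': array([ 0.04370223, -0.02337039, -0.00346247]), 'finger_force': 0.0, 'width': 0.9990743883471535}
```

View pics/a.png

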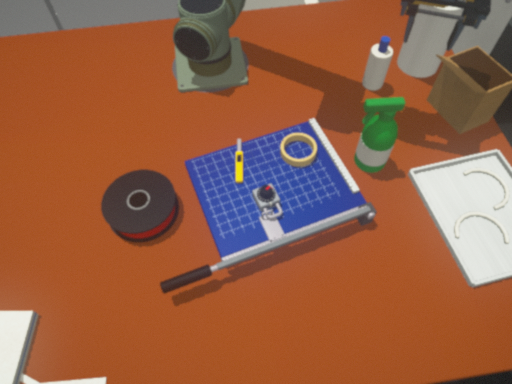

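The scene picture shows the lock on the bed, with its knob at about (266,190) and the staple near (270,210). The knife is at (240,165), the tape at (298,150), the spray bottle at (375,150) and the arm's handle at lower left.

```bash
python3 - <<'E'
from h import *
import pickle
im=pickle.load(open('s.pkl','rb'))
crop(im,'b.png',215,150,100,75,8)
for n,u,v,z in [('knob',266,188,.082),('staple',271,210,.06),('bedA',187,160,.034),('bedB',312,122,.034),('bedD',222,257,.034),('knife',240,165,.048),('tape',298,150,.058),('spray',380,110,.2)]: print(n,pt(im,u,v,z).round(3),pt(im,u,v).round(3))
E
```

```text
knob [0.519 0.085 0.082] [0.518 0.085 0.081]
staple [0.564 0.089 0.06 ] [0.564 0.089 0.06 ]
bedA [ 0.376 -0.09   0.034] [ 0.376 -0.09   0.033]
bedB [0.306 0.244 0.034] [0.315 0.241 0.045]
bedD [ 0.647 -0.032  0.034] [ 0.646 -0.032  0.032]
knife [0.423 0.038 0.048] [0.42  0.038 0.044]
tape [0.408 0.183 0.058] [0.39  0.189 0.033]
spray [0.437 0.345 0.2  ] [0.433 0.347 0.196]
```

View pics/b.png

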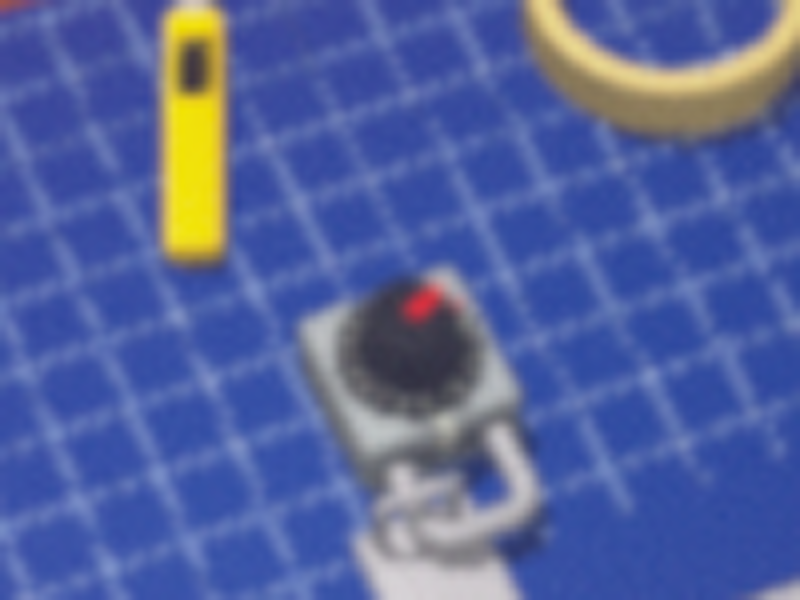

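The crop shows the knob centre at about (410,345) and the red line pointing up and to the right. The index mark is at (445,428), so the dial is roughly 2.2 rad anticlockwise. The toe leg runs through the staple at (420,495). Next I raise the arm to clear the bottle and go above the lock.

```bash
python3 -m inch '[{"z":-0.05},{"z":-0.09},{"x":-0.045,"y":-0.028,"z":-0.09},{"x":-0.09,"y":-0.056,"z":-0.09},{"x":-0.13,"y":-0.08,"z":-0.09},{"x":-0.18,"y":-0.11,"z":-0.09},{"x":-0.22,"y":-0.138,"z":-0.09},{"x":-0.265,"y":-0.166,"z":-0.09},{"x":-0.307,"y":-0.192,"z":-0.09},{"x":-0.35,"y":-0.22,"z":-0.09}]'
python3 -c "
from h import *
print(totool([.50,.085,.2]),get_obs()['q'])"
```

```text
[-0.40945705 -0.27517351  0.01361721] [ 1.08800747e+00  3.20298064e-01  1.56567806e+00 -4.34046791e-05
  1.25742567e+00 -1.99783459e-02]$[0]: bad value
```

```bash
python3 -m inch '[{"x":0,"y":0,"z":-0.05,"ax":0,"ay":0,"az":0,"gripper":-1},{"x":0,"y":0,"z":-0.09,"ax":0,"ay":0,"az":0,"gripper":-1},{"x":-0.045,"y":-0.028,"z":-0.09,"ax":0,"ay":0,"az":0,"gripper":-1},{"x":-0.09,"y":-0.056,"z":-0.09,"ax":0,"ay":0,"az":0,"gripper":-1},{"x":-0.13,"y":-0.08,"z":-0.09,"ax":0,"ay":0,"az":0,"gripper":-1},{"x":-0.18,"y":-0.11,"z":-0.09,"ax":0,"ay":0,"az":0,"gripper":-1},{"x":-0.22,"y":-0.138,"z":-0.09,"ax":0,"ay":0,"az":0,"gripper":-1},{"x":-0.265,"y":-0.166,"z":-0.09,"ax":0,"ay":0,"az":0,"gripper":-1},{"x":-0.307,"y":-0.192,"z":-0.09,"ax":0,"ay":0,"az":0,"gripper":-1},{"x":-0.35,"y":-0.22,"z":-0.09,"ax":0,"ay":0,"az":0,"gripper":-1}]'
python3 -c "
from h import *
print(totool([.519,.085,.2]),get_obs()['q'])"
```

```text
t: 1.05
tool_pos: [0.4653, 0.171, 0.3036]
ee_rot: [-3.141, -0.0, 2.679]
ft_force: [0.4, 0.3, -0.2]
width: 1.004
finger_force: 0.0
[-0.08652913 -0.05297425  0.10356681] [ 3.28951155e-01  1.47572770e-01  1.57121427e+00  1.59831515e-04
  1.42330901e+00 -7.79166995e-01]
```

```bash
python3 -m inch '[{"x":-0.04,"y":-0.025,"z":0.02,"ax":0,"ay":0,"az":5,"gripper":-1},{"x":-0.08,"y":-0.05,"z":0.05,"ax":0,"ay":0,"az":10,"gripper":-1},{"x":-0.0865,"y":-0.053,"z":0.09,"ax":0,"ay":0,"az":15,"gripper":-1},{"x":-0.0865,"y":-0.053,"z":0.1035,"ax":0,"ay":0,"az":15,"gripper":-1},{"x":-0.0865,"y":-0.053,"z":0.1035,"ax":0,"ay":0,"az":15,"gripper":-1},{"x":-0.0865,"y":-0.053,"z":0.1035,"ax":0,"ay":0,"az":15,"gripper":-1}]'
python3 - <<'E'
from h import *
import pickle
im=get_image('wrist');pickle.dump(im,open('w1.pkl','wb'))
print(get_obs()['q'],-im['R'].T@im['t'],proj(im,[.519,.085,.082]))
cv2.imwrite('pics/c.png',cv2.resize(im['frame'],(800,600)))
E
```

```text
t: 1.65
tool_pos: [0.5187, 0.0871, 0.2007]
ee_rot: [3.141, -0.0, 2.417]
ft_force: [1.0, -0.8, -0.1]
width: 1.001
finger_force: 0.0
[ 1.44789701e-01  2.50989180e-01  1.69535363e+00  1.30906400e-04
  1.19334700e+00 -7.02071714e-01] [0.46393802 0.13616647 0.37079095] [251.11037756 189.35089978]
```

View pics/c.png

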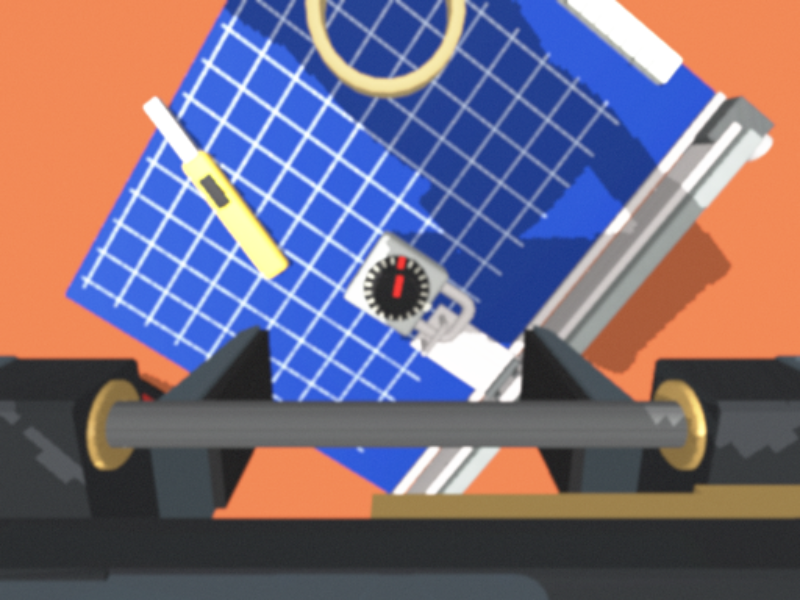

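The wrist picture shows the lock at about (398,285), with the red line pointing up to (402,262) and the shackle at lower right (460,310). An enlarged crop comes next for angles and centre.

```bash
python3 - <<'E'
from h import *
import pickle
im=pickle.load(open('w1.pkl','rb'))
crop(im,'d.png',210,140,100,75,8)
E
```

```text
(no output)
```

View pics/d.png

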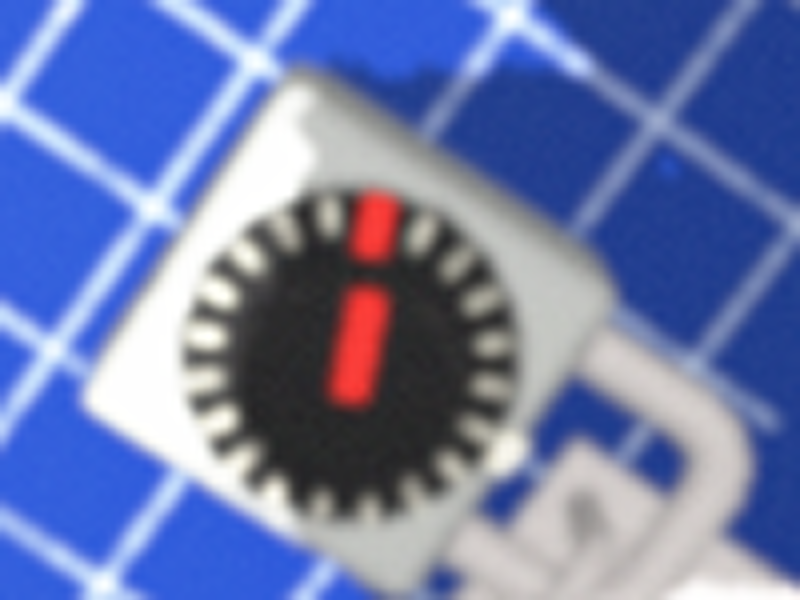

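The disc centre is at crop (352,354), the red mark's outer end at (377,195) and the index mark at (508,452). The case's top edge corners are at (300,70), (612,290) and (85,390).

```bash
python3 - <<'E'
from h import *
import pickle
im=pickle.load(open('w1.pkl','rb'))
f=lambda u,v,z: pt(im,210+u/8-.4,140+v/8-.4,z)
c=f(352,354,.064);r=f(376,205,.064);i=f(508,452,.060);a=f(300,75,.058);b=f(608,280,.058);l=f(90,390,.058)
ang=lambda p,q:np.arctan2(*(q-p)[1::-1])
print(c,'red',ang(c,r),'idx',ang(c,i),'edge',ang(a,b),ang(l,a)-np.pi/2, 'diff',ang(c,r)-ang(c,i))
print(totool([c[0],c[1],.067]),i)
E
```

```text
[0.51987059 0.08735795 0.064     ] red 2.262605655156273 idx 0.2393692290953388 edge 0.2581402251828086 0.2553673020456291 diff 2.0232364260609343
[-0.0003935   0.00027551  0.13450557] [0.54311774 0.09303138 0.06      ]
```

```bash
python3 -m inch '[{"x":0,"y":0,"z":0.04,"ax":0,"ay":0,"az":0,"gripper":-0.3},{"x":0,"y":0,"z":0.08,"ax":0,"ay":0,"az":0,"gripper":-0.3},{"x":0,"y":0,"z":0.115,"ax":0,"ay":0,"az":0,"gripper":-0.3},{"x":0,"y":0,"z":0.133,"ax":0,"ay":0,"az":0,"gripper":-0.3},{"x":0,"y":0,"z":0.133,"ax":0,"ay":0,"az":0,"gripper":-0.3},{"x":0,"y":0,"z":0.133,"ax":0,"ay":0,"az":0,"gripper":1},{"x":0,"y":0,"z":0.133,"ax":0,"ay":0,"az":0,"gripper":1},{"x":0,"y":0,"z":0.133,"ax":0,"ay":0,"az":0,"gripper":1},{"x":0,"y":0,"z":0.133,"ax":0,"ay":0,"az":0,"gripper":1},{"x":0,"y":0,"z":0.133,"ax":0,"ay":0,"az":0,"gripper":1}]' 25
```

```text
t: 2.7
tool_pos: [0.5189, 0.0869, 0.0683]
ee_rot: [3.141, 0.001, 2.417]
ft_force: [-0.9, -0.9, 3.6]
width: 0.275
finger_force: 25.0
```

```bash
python3 -m inch '[{"x":0,"y":0,"z":0,"ax":0,"ay":0,"az":7,"gripper":1},{"x":0,"y":0,"z":0,"ax":0,"ay":0,"az":14,"gripper":1},{"x":0,"y":0,"z":0,"ax":0,"ay":0,"az":21,"gripper":1},{"x":0,"y":0,"z":0,"ax":0,"ay":0,"az":28,"gripper":1},{"x":0,"y":0,"z":0,"ax":0,"ay":0,"az":35,"gripper":1},{"x":0,"y":0,"z":0,"ax":0,"ay":0,"az":42,"gripper":1},{"x":0,"y":0,"z":0,"ax":0,"ay":0,"az":49,"gripper":1},{"x":0,"y":0,"z":0,"ax":0,"ay":0,"az":56,"gripper":1},{"x":0,"y":0,"z":0,"ax":0,"ay":0,"az":63,"gripper":1},{"x":0,"y":0,"z":0,"ax":0,"ay":0,"az":70,"gripper":1}]'
python3 -m inch '[{"x":0,"y":0,"z":0,"ax":0,"ay":0,"az":7,"gripper":1},{"x":0,"y":0,"z":0,"ax":0,"ay":0,"az":14,"gripper":1},{"x":0,"y":0,"z":0,"ax":0,"ay":0,"az":21,"gripper":1},{"x":0,"y":0,"z":0,"ax":0,"ay":0,"az":28,"gripper":1},{"x":0,"y":0,"z":0,"ax":0,"ay":0,"az":35,"gripper":1},{"x":0,"y":0,"z":0,"ax":0,"ay":0,"az":42,"gripper":1},{"x":0,"y":0,"z":0,"ax":0,"ay":0,"az":48,"gripper":1},{"x":0,"y":0,"z":0,"ax":0,"ay":0,"az":53,"gripper":1},{"x":0,"y":0,"z":0,"ax":0,"ay":0,"az":53,"gripper":1},{"x":0,"y":0,"z":0,"ax":0,"ay":0,"az":53,"gripper":1}]'
python3 - <<'E'
from h import *
im=get_image('wrist')
u,v=proj(im,[.52,.088,.06]).astype(int);print(u,v)
crop(im,'e.png',u-50,v-37,100,75,8)
E
```

```text
t: 3.7
tool_pos: [0.5206, 0.0873, 0.0683]
ee_rot: [3.137, -0.002, 1.19]
ft_force: [3.7, 0.1, 0.6]
width: 0.276
finger_force: 25.0
t: 4.7
tool_pos: [0.52, 0.0866, 0.0683]
ee_rot: [3.14, -0.003, 0.272]
ft_force: [2.0, -2.7, 3.3]
width: 0.274
finger_force: 25.0
252 231
```

View pics/e.png

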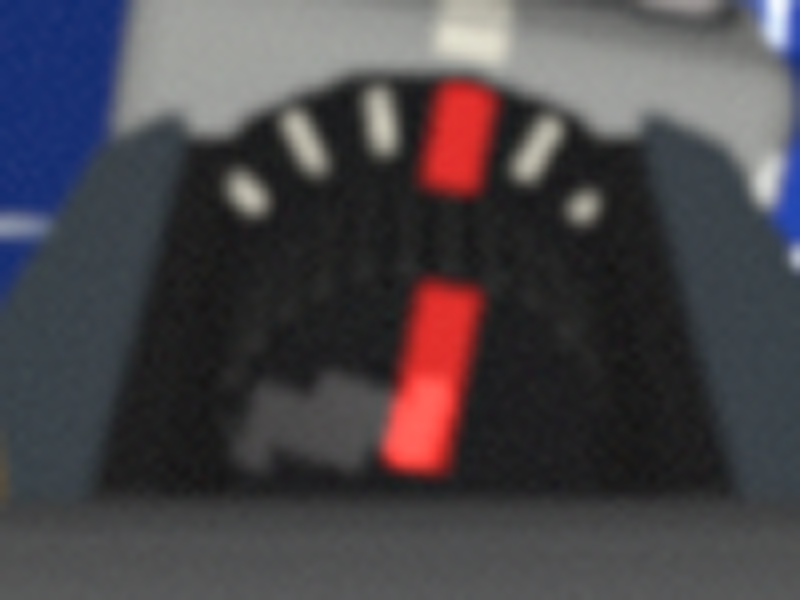

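The picture shows the red line (465,110) meeting the white index mark (473,40). I let go, rise and look.

```bash
python3 -m inch '[{"x":0,"y":0,"z":0,"ax":0,"ay":0,"az":0,"gripper":-0.3},{"x":0,"y":0,"z":0,"ax":0,"ay":0,"az":0,"gripper":-0.3},{"x":0,"y":0,"z":0,"ax":0,"ay":0,"az":0,"gripper":-0.3},{"x":0,"y":0,"z":-0.03,"ax":0,"ay":0,"az":0,"gripper":-1},{"x":0,"y":0,"z":-0.07,"ax":0,"ay":0,"az":0,"gripper":-1},{"x":0,"y":0,"z":-0.11,"ax":0,"ay":0,"az":0,"gripper":-1},{"x":0,"y":0,"z":-0.13,"ax":0,"ay":0,"az":0,"gripper":-1},{"x":0,"y":0,"z":-0.13,"ax":0,"ay":0,"az":0,"gripper":-1}]'
python3 - <<'E'
from h import *
import pickle
im=get_image('wrist');pickle.dump(im,open('w2.pkl','wb'))
u,v=proj(im,[.53,.09,.06]).astype(int);print(u,v)
crop(im,'f.png',u-50,v-37,100,75,8)
E
```

```text
t: 5.55
tool_pos: [0.52, 0.0875, 0.2002]
ee_rot: [3.141, -0.006, 0.271]
ft_force: [0.2, -0.1, -0.7]
width: 0.944
finger_force: 0.0
254 171
```

View pics/f.png

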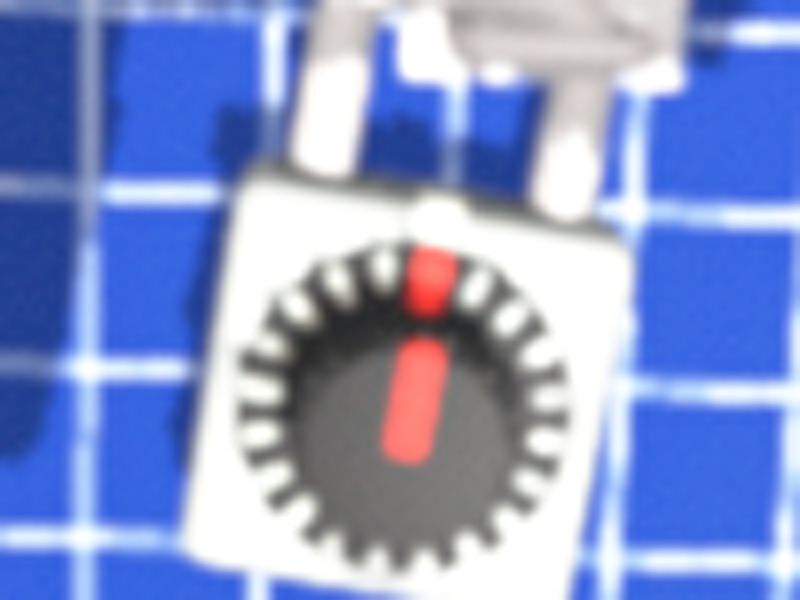

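The dial rests at the last number, with the red mark (432,280) in line with the index (438,220). The lock is twisted clockwise: its case corners are at (250,180), (630,250) and (185,555), with the disc centre at (403,408).

```bash
python3 - <<'E'
from h import *
import pickle
im=pickle.load(open('w2.pkl','rb'))
f=lambda u,v,z: pt(im,204+u/8-.4,134+v/8-.4,z)
ang=lambda p,q:np.arctan2(*(q-p)[1::-1])
c=f(403,408,.064);r=f(433,255,.064);i=f(440,215,.060);a=f(245,185,.058);b=f(628,255,.058);l=f(190,550,.058)
print('c',c,'red',ang(c,r),'idx',ang(c,i),'edge',ang(b,a)-np.pi/2,ang(l,a))
print('grid',ang(f(85,590,.034),f(90,10,.034)),ang(f(630,212,.034),f(100,190,.034))-np.pi/2)
print('staple',f(560,45,.060), 'pred',)
th=.21
R=np.array([[np.cos(th),-np.sin(th)],[np.sin(th),np.cos(th)]])
# cutter origin from corners A (-.14,-.18), D (.14,-.18)
A=np.array([.376,-.09]);D=np.array([.647,-.032]);B=np.array([.306,.244])
for P,q in ((A,(-.14,-.18)),(D,(.14,-.18)),(B,(-.14,.18))): print(P-R@q+R@[.085,-.05])
print('tool to c,.040:',totool([c[0],c[1],.040]))
E
```

```text
c [0.51792793 0.08744255 0.064     ] red 0.08319236963807528 idx 0.07973388391572564 edge 0.08899822117524314 0.10754801170361787
grid 0.23185888862234583 0.2294672530162154
staple [0.56525824 0.08104252 0.06      ] pred
[0.56895717 0.0840475 ]
[0.56610851 0.08367872]
[0.57400273 0.06595637]
tool to c,.040: [-0.00088611 -0.00037795  0.15803828]
```

```bash
python3 -m inch '[{"x":-0.001,"y":0,"z":0.04,"ax":0,"ay":0,"az":5,"gripper":-0.8},{"x":-0.001,"y":0,"z":0.08,"ax":0,"ay":0,"az":10,"gripper":-0.8},{"x":-0.001,"y":0,"z":0.12,"ax":0,"ay":0,"az":10,"gripper":-0.8},{"x":-0.001,"y":0,"z":0.145,"ax":0,"ay":0,"az":10,"gripper":-0.8},{"x":-0.001,"y":0,"z":0.16,"ax":0,"ay":0,"az":10,"gripper":-0.8},{"x":-0.001,"y":0,"z":0.16,"ax":0,"ay":0,"az":10,"gripper":-0.8},{"x":-0.001,"y":0,"z":0.16,"ax":0,"ay":0,"az":10,"gripper":1},{"x":-0.001,"y":0,"z":0.16,"ax":0,"ay":0,"az":10,"gripper":1},{"x":-0.001,"y":0,"z":0.16,"ax":0,"ay":0,"az":10,"gripper":1},{"x":-0.001,"y":0,"z":0.16,"ax":0,"ay":0,"az":10,"gripper":1}]' 40
python3 -m inch '[{"x":0,"y":0,"z":0,"ax":0,"ay":0,"az":-2,"gripper":1},{"x":0,"y":0,"z":0,"ax":0,"ay":0,"az":-4,"gripper":1},{"x":0,"y":0,"z":0,"ax":0,"ay":0,"az":-6,"gripper":1},{"x":0,"y":0,"z":0,"ax":0,"ay":0,"az":-7.5,"gripper":1},{"x":0,"y":0,"z":0,"ax":0,"ay":0,"az":-7.5,"gripper":1}]'
```

```text
t: 6.6
tool_pos: [0.5172, 0.0867, 0.0371]
ee_rot: [-3.142, 0.001, 0.096]
ft_force: [0.0, -0.4, -0.2]
width: 0.584
finger_force: 0.0
t: 7.1
tool_pos: [0.5173, 0.0867, 0.0372]
ee_rot: [-3.141, 0.001, 0.227]
ft_force: [0.1, -0.6, -2.2]
width: 0.545
finger_force: 40.0
```

```bash
python3 -m inch '[{"x":-0.003,"y":0,"z":0,"ax":0,"ay":0,"az":0,"gripper":1},{"x":-0.006,"y":0,"z":0,"ax":0,"ay":0,"az":0,"gripper":1},{"x":-0.009,"y":0,"z":0,"ax":0,"ay":0,"az":0,"gripper":1},{"x":-0.012,"y":0,"z":0,"ax":0,"ay":0,"az":0,"gripper":1},{"x":-0.012,"y":0,"z":0,"ax":0,"ay":0,"az":0,"gripper":1}]'
python3 -m inch '[{"x":-0.002,"y":0,"z":0,"ax":0,"ay":0,"az":0,"gripper":1},{"x":-0.004,"y":0,"z":0,"ax":0,"ay":0,"az":0,"gripper":1},{"x":-0.005,"y":0,"z":0,"ax":0,"ay":0,"az":0,"gripper":1},{"x":-0.005,"y":0,"z":0,"ax":0,"ay":0,"az":0,"gripper":1}]'
```

```text
t: 7.6
tool_pos: [0.5066, 0.0841, 0.0374]
ee_rot: [3.142, -0.002, 0.226]
ft_force: [3.9, 1.3, -6.2]
width: 0.542
finger_force: 40.0
t: 8.0
tool_pos: [0.5017, 0.083, 0.0376]
ee_rot: [3.142, -0.002, 0.227]
ft_force: [3.6, 1.2, -5.4]
width: 0.543
finger_force: 40.0
```

```bash
python3 -m inch '[{"x":-0.0015,"y":0,"z":0,"ax":0,"ay":0,"az":0,"gripper":1},{"x":-0.003,"y":0,"z":0,"ax":0,"ay":0,"az":0,"gripper":1},{"x":-0.003,"y":0,"z":0,"ax":0,"ay":0,"az":0,"gripper":1}]'
python3 -m inch '[{"x":-0.0015,"y":0,"z":0,"ax":0,"ay":0,"az":0,"gripper":1},{"x":-0.0025,"y":0,"z":0,"ax":0,"ay":0,"az":0,"gripper":1},{"x":-0.0025,"y":0,"z":0,"ax":0,"ay":0,"az":0,"gripper":1}]'
```

```text
t: 8.3
tool_pos: [0.4985, 0.0823, 0.0376]
ee_rot: [-3.142, -0.001, 0.227]
ft_force: [4.9, 1.2, -6.0]
width: 0.546
finger_force: 40.0
t: 8.6
tool_pos: [0.4984, 0.0821, 0.0379]
ee_rot: [3.141, -0.006, 0.227]
ft_force: [8.7, 2.3, -7.9]
width: 0.551
finger_force: 40.0
```

```bash
python3 -m inch '[{"x":0.005,"y":0,"z":0,"ax":0,"ay":0,"az":0,"gripper":1},{"x":0.01,"y":0,"z":0,"ax":0,"ay":0,"az":0,"gripper":1},{"x":0.015,"y":0,"z":0,"ax":0,"ay":0,"az":0,"gripper":1},{"x":0.02,"y":0,"z":0,"ax":0,"ay":0,"az":0,"gripper":1},{"x":0.025,"y":0,"z":0,"ax":0,"ay":0,"az":0,"gripper":1},{"x":0.03,"y":0,"z":0,"ax":0,"ay":0,"az":0,"gripper":1},{"x":0.034,"y":0,"z":0,"ax":0,"ay":0,"az":0,"gripper":1},{"x":0.034,"y":0,"z":0,"ax":0,"ay":0,"az":0,"gripper":1},{"x":0.034,"y":0,"z":0,"ax":0,"ay":0,"az":0,"gripper":1}]'
python3 - <<'E'
from h import *
im=get_image('wrist')
u,v=proj(im,[.555,.09,.06]).astype(int);print(u,v)
crop(im,'g.png',u-60,v-45,120,90,6)
E
```

```text
t: 9.5
tool_pos: [0.5286, 0.0893, 0.0372]
ee_rot: [-3.141, 0.001, 0.227]
ft_force: [0.3, -0.4, -4.6]
width: 0.548
finger_force: 40.0
266 206
```

View pics/g.png

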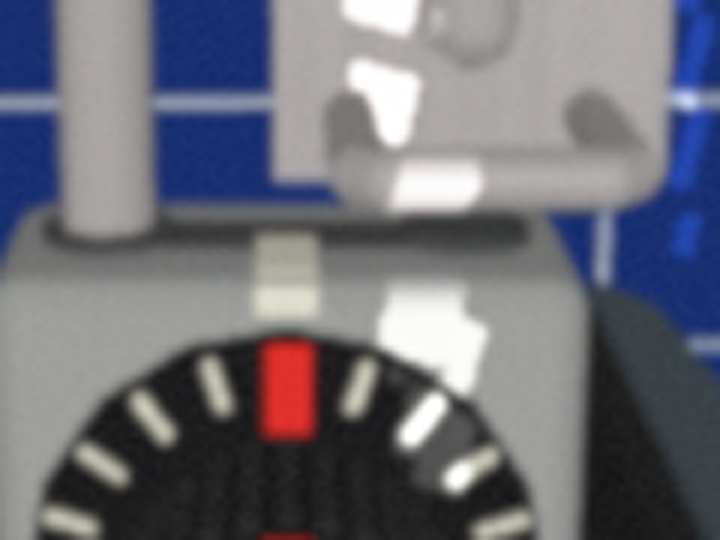

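The picture shows the lock open. The staple (bar at (500,180)) stands in the gap between the case face (y≈215) and the toe's end at (470,40), so I lift straight up.

```bash
python3 -m inch '[{"x":0,"y":0,"z":-0.008,"ax":0,"ay":0,"az":0,"gripper":1},{"x":0,"y":0,"z":-0.016,"ax":0,"ay":0,"az":0,"gripper":1},{"x":0,"y":0,"z":-0.024,"ax":0,"ay":0,"az":0,"gripper":1},{"x":0,"y":0,"z":-0.032,"ax":0,"ay":0,"az":0,"gripper":1},{"x":0,"y":0,"z":-0.04,"ax":0,"ay":0,"az":0,"gripper":1},{"x":0,"y":0,"z":-0.048,"ax":0,"ay":0,"az":0,"gripper":1}]'
python3 -m inch '[{"x":0,"y":0,"z":-0.02,"ax":0,"ay":0,"az":0,"gripper":1},{"x":0,"y":0,"z":-0.04,"ax":0,"ay":0,"az":0,"gripper":1},{"x":0,"y":0,"z":-0.06,"ax":0,"ay":0,"az":0,"gripper":1},{"x":0,"y":0,"z":-0.08,"ax":0,"ay":0,"az":0,"gripper":1},{"x":0,"y":0,"z":-0.1,"ax":0,"ay":0,"az":0,"gripper":1},{"x":0,"y":0,"z":-0.11,"ax":0,"ay":0,"az":0,"gripper":1},{"x":0,"y":0,"z":-0.11,"ax":0,"ay":0,"az":0,"gripper":1},{"x":0,"y":0,"z":-0.11,"ax":0,"ay":0,"az":0,"gripper":1},{"x":0,"y":0,"z":-0.11,"ax":0,"ay":0,"az":0,"gripper":1},{"x":0,"y":0,"z":-0.11,"ax":0,"ay":0,"az":0,"gripper":1}]'
python3 - <<'E'
from h import *
im=get_image('wrist')
cv2.imwrite('pics/i.png',im['frame'])
E
```

```text
t: 10.15
tool_pos: [0.5288, 0.0893, 0.0863]
ee_rot: [-3.142, -0.001, 0.227]
ft_force: [0.1, -0.1, -4.2]
width: 0.545
finger_force: 40.0
t: 11.15
tool_pos: [0.5282, 0.0892, 0.1943]
ee_rot: [-3.141, 0.002, 0.227]
ft_force: [0.8, -1.2, -4.7]
width: 0.547
finger_force: 40.0
```

View pics/i.png

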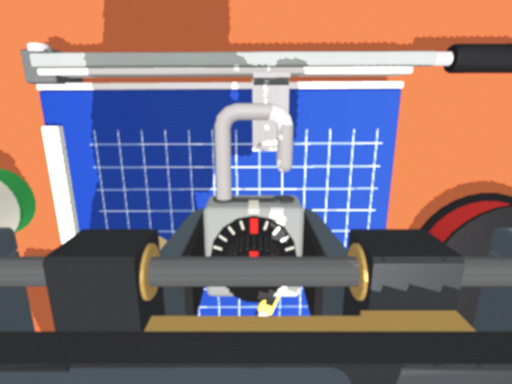

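The picture shows the open lock held in the fingers at (253,230), dial up, clear of the staple at (268,140). Its underside is about 0.19 m up and the blade arm is down, so I hand in.

```bash
python3 -c "
from cell import finish_job
print(finish_job())"
```

```text
the job is handed in; nothing more can be done
None
```

I dialled the lock to its last number, pulled it open, lifted it off the staple and handed the job in with it held open, dial up and about 19 cm above the table; the hand-in returned no verdict.

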